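# Square a filter plate in the jig corner and load the tilted cradle

### The job

Slide the filter plate with the orange window flat along the blue jig, without lifting it, until it sits squarely against both the end stop and the side fence. Then grip it there, lift it straight up clear of the fences, and with the hand tilted to match the slope set it gently, still held, flat into the brass-edged pocket of the tilted cradle, lower end against the lip, window up, and let go. Leave everything else on the table where it is.

Things in the scene. Friction and masses are not known exactly. Their poses are not given: they have to be found in the camera images.
- plate: The work: a rigid white filter plate, 70 x 36 x 8 mm, 50 to 100 g, with a round orange window 24 mm across, flush in its top. Origin: centre of its underside; x along its 70 mm length, y along its 36 mm width, z up through the window. It starts flat on the jig, 30 to 80 mm from the corner seat, askew by up to 0.3 rad. Either end may lead: half a turn about z makes no difference.
- jig: Squaring jig, fixed: blue base 170 (x) x 150 (y) x 8 mm, origin at the centre of its underside. White fences, 10 mm high and 12 mm thick, stand on it: the end stop at its +x side (point jig_end) and the side fence at its +y side (point jig_gap). The -x and -y sides are open. Its yaw is within 0.3 rad of the world's.
- jig_end (a point): Top edge, at mid-length, of the end stop's inner face, which is the plane x = +65 mm of the jig, from y = -32 to +60 mm; axes as the jig's.
- jig_gap (a point): Middle of the 46 mm finger gap in the side fence, at base-top height. The fence's inner face is the plane y = +50 mm of the jig; its two pieces span x = -25 to +7 mm and +53 to +77 mm; axes as the jig's.
- jig_seat (a point): Where the centre of the plate's underside lies when the plate is squared in the corner: on the top face of the jig base (8 mm above the table), at x = +30, y = +32 mm of the jig; axes as the jig's. The plate's length then lies along the jig's x, its middle facing the finger gap.
- cradle: Tilted cradle, fixed: dark steel foot 110 x 120 x 12 mm; two ears 34 mm long (x), 10 mm thick, at y = +-51 mm, 74 mm high, carry the bed. Origin: centre of the foot's underside. The slope goes down towards its -x side, roughly towards the robot (yaw within 0.2 rad).
- bed: The cradle's grey bed, 105 x 88 x 10 mm, sloping 24 to 34 degrees (differs each time; a stiff pivot, about 3 N m, holds it). Origin: in its upper face, where the centre of the plate's underside lies when home; 78 mm above the table. x points up the slope, y sideways and level, z out of the upper face. Brass edges form the pocket; its upper end is open.
- bed_lip (a point): Top edge, at mid-width, of the lip's inner face, against which the plate's lower end rests: the plane x = -35.2 mm of the bed. The lip is 8 mm high, 8 mm thick, 44 mm wide; axes as the bed's.
- bed_cheek (a point): Top inner corner of one of four brass cheeks, 6 mm high, 6 mm thick, 12 mm long: inner faces y = +-20.5 mm of the bed (2.5 mm clearance on each side of the plate), at x = -35 to -23 and +23 to +35 mm. Between them 46 mm is free for the fingers on either side; axes as the bed's.
- spare: Bystander: a second filter plate of the same size with a green window, lying on the table. Not to be moved.
- lens_tube: Bystander: black lens tube standing on the table, 31 mm across, 40 mm high; origin at the centre of its underside. Not to be moved.
- post: Bystander: steel optics post, 25 mm across (foot 32 mm), 75 mm high; origin at the centre of its underside. Not to be moved.
- driver: Bystander: a screwdriver lying on the table. Not to be moved.
- jar: Bystander: a small capped jar, 52 mm across, 60 mm high; origin at the centre of its underside. Not to be moved.

How it is judged:
On the way, in this order (a step that is already met when the one before it is completed fails the run):
1. the orange-window plate lies squared in the jig's corner, against the end stop and the side fence (within 2 mm and 0.035 rad) (x of plate in the frame of jig_seat between -0.002 and 0.002 m and y of plate in the frame of jig_seat between -0.002 and 0.002 m and z of plate in the frame of jig_seat between -0.002 and 0.002 m and angle between the x axis of plate and the x axis of jig, either way round below 0.035 rad), for 0.3 s.
2. the plate is flat in the cradle's pocket against the lip while the fingers still touch it (set down, not dropped) (x of plate in the frame of bed between -0.003 and 0.003 m and y of plate in the frame of bed between -0.003 and 0.003 m and z of plate in the frame of bed between -0.002 and 0.002 m and angle between the z axis of plate and the z axis of bed, either way round below 0.05 rad and angle between the x axis of plate and the x axis of bed, either way round below 0.08 rad and contact force between the fingers and plate above 0.3 N), for 0.15 s.
At the end, for the whole second after the job is handed in: The plate rests released and still in the cradle's pocket, window up: within 3 mm of home along and across the bed, within 2 mm of its face, flat to 0.05 rad and straight to 0.08 rad (x of plate in the frame of bed between -0.003 and 0.003 m and y of plate in the frame of bed between -0.003 and 0.003 m and z of plate in the frame of bed between -0.002 and 0.002 m and angle between the z axis of plate and the z axis of bed, either way round below 0.05 rad and angle between the x axis of plate and the x axis of bed, either way round below 0.08 rad and linear speed of plate below 0.01 m/s and contact force between the fingers and plate below 0.05 N); the robot touches nothing.
It fails at once if the plate is carried low over the jig instead of slid (its centre 4 to 25 mm above the base while 12 to 90 mm aside from the corner seat) (z of plate in the frame of jig_seat between 0.004 and 0.025 m and horizontal distance between plate and jig_seat between 0.012 and 0.09 m).
It fails at once if the plate is pressed into the cradle with more than 40 N (not gently) (contact force between plate and bed above 40 N).
It fails at once if a bystander is moved more than 20 mm (distance of any of spare, lens_tube, post, driver, jar from where it was at the start of the episode above 0.02 m).
It also fails if it takes over 58 s, if anything falls off the work surface, if the arm or the gripper's body presses on something with over 40 N, if the wrist force passes 120 N, or if a joint passes its speed limit or range.

### The arm

A 6-joint arm with a two-finger parallel gripper is mounted at the origin on the work surface. World frame = base frame: x ahead of the robot, y to its left, z up, the work surface at z = 0. Lengths are in m, angles in rad, forces in N, time in s.
With the tool pointing down it reaches from about 0.375 to 0.9 m from the base axis. Payload 3.1 kg.
Tool frame: the origin (TCP) lies between the finger pads; the fingertips stand manip.finger_overhang ahead of it and the grasp point (between the pads) lies 5 mm behind it (manip.finger_overhang is the distance from the TCP to the fingertips, in m); z points along the fingers, y is the line along which they close (so a half turn about z gives the same grasp; the last joint's range is limited). The gripper opens to 85 mm and grips with 20 to 120 N. Pads are 22 mm wide; open, the fingers measure 114 mm over their backs; the gripper's body (76 mm by 85 mm) begins 54 mm behind the grasp point. The pads swing forward as they close: fully open they stand 13 mm farther back than shut.
Start: joints at [-0.178, 0.527, 1.433, -0, 1.181, -0.178], TCP at [0.625, 0, 0.245] pointing down, gripper open.
Joint ranges: [-3.08, 3.08], [-0.75, 2.2], [0.22, 2.44], [-1.43, 4.57], [0, 2.65], [-2.85, 2.85]. Speed limits (rad/s): [2.79, 2.79, 3.14, 3.14, 3.14, 3.14].

### API

Orientations are given as a unit quaternion [x, y, z, w].
In Python, from station import manip gives the robot as it stands.
- The arm moves only by the tool drive_tool, never from a script. Its argument "plan" is a list of rows, each a list of 7 numbers: the shift along the tool's x, y, z in m, then the turn, a rotation vector about the tool's x, y, z in degrees, then the opening, from -1 (shut) to 1 (fully open). In form: [[x, y, z, wx, wy, wz, gripper], ...]. A call has 1 to 10 rows; each row shifts and turns the commanded pose from where the row before left it, along the tool's axes as they then stand; what a row does not reach is not made up. A row lasts 1/10 s, in which the tool goes at most 50 mm and 8.59 degrees, less where a joint would pass 70% of its speed; a pose out of reach is approached as far as the arm can. A call is refused whole if a number of a shift passes 0.05 or a number of a turn 8.59, either way. A call with a gripper value outside its range is refused whole. The fingers move at their own pace and stop on an object; "newtons" is the grip in N (left out, the last holds). Time passes only in rows, so rows that do not move let the fingers close. It gives the time, the measured TCP pose, the force, the opening and the grip force at its end, in the units of the state.
- manip.sense(): the state, without advancing time (a new reading comes with each control period).
- manip.snapshot(name): name is "scene" or "side" or "wrist"; returns a dict with "image" (480x640x3 uint8, red, green, blue), "z_map" (480x640 float32, m along the optical axis (not along the pixel's ray), 0 where there is no reading), "fov_y" (degrees; the focal length in pixels is half the picture's height over the tangent of half this angle, whatever the lens; pixels are square), "cx", "cy" (the principal point, pixels), "extrinsics" (4x4, takes a point from camera to world coordinates); the wrist camera has in their place "mount" (4x4, takes a point from camera to tool coordinates, whose origin is the TCP and whose axes are the flange's). Camera axes: x right, y up, looking along -z (the intrinsics and any distortion apply to the point x, -y, -z); pixel columns grow to the right and rows downward; lengths in m; the calibration is good to about 2 mm. A picture is of the moment at which its call begins: read the wrist's pose just before it.
- manip.sign_off(): hands the job in; it is judged then, once.
The state is a dict: "t": time; "q": joint angles; "qd": joint speeds; "tau": joint torques, N m; "tcp_pos": TCP position; "tool_rot": TCP orientation; "force": force on the tool from outside, world axes, zero at the start; "ft_torque": the same for the moment, N m; "finger_gap": opening from 0.0 (shut) to 1.0 (fully open); "gripper_force": force on a finger pad.
Only numpy, scipy, OpenCV 4.12 (cv2) and the standard library are available. Lean on these libraries where they do the work, as an engineer would, in place of code of your own. Each camera call takes 0.05 s, during which the arm holds its last target. There are 200 camera calls.

## Working session

There is one attempt and no reset: what is moved stays moved. The work goes in short steps, Python scripts to look and compute and a tool call to move; the robot and the scene stay as the last step left them, time stands still between calls to the robot, and variables do not carry over. Pictures are saved under pics/ and viewed, at most 10 in all, crops included, and the job is handed in when it is done.

Besides the shell and the picture viewer there is one more tool, called after "Emit:" by a JSON object that holds its "api" and its "payload", one argument or row to a line. drive_tool: Moves the arm, as the interface text tells. Its arguments: {"type":"object","properties":{"plan":{"type":"array"},"newtons":{"type":"number"}},"required":["plan"]}

```bash
mkdir -p pics; ls
python3 - <<'E'
from station import manip
import cv2,numpy as np
print(manip.finger_overhang, manip.sense())
for n in("scene","side","wrist"):
    s=manip.snapshot(n); cv2.imwrite(f"pics/{n}0.png",s["image"][:,:,::-1]); np.savez(f"pics/{n}0.npz",**s)
    print(n,{k:v for k,v in s.items() if k not in("image","z_map")})
E
```

```text
pics
0.014 {'t': 0.0, 'q': array([-1.78504122e-01,  5.28471740e-01,  1.43393773e+00,  3.24249497e-06,
        1.18138905e+00, -1.78477322e-01]), 'qd': array([ 5.42259159e-04, -1.74652816e-03, -5.55195339e-04, -3.89628293e-04,
       -9.95658135e-05,  9.10927569e-04]), 'tau': array([ 2.50220628e-04, -4.42344439e+01, -1.78024775e+01, -2.06930472e-04,
        8.36740597e-03,  2.24214921e-05]), 'tcp_pos': array([6.24298087e-01, 1.54391603e-04, 2.44318896e-01]), 'tool_rot': array([ 7.07116263e-01,  7.07096439e-01, -6.27803922e-04, -9.06821104e-04]), 'force': array([-0.03013026,  0.06561533, -0.0166619 ]), 'ft_torque': array([-0.02253745,  0.0508417 ,  0.02814973]), 'gripper_force': 0.0, 'finger_gap': 0.9975320317112606}
scene {'fov_y': 49.72507368163048, 'cx': 325.59289868999986, 'cy': 241.5337248319035, 'extrinsics': array([[-0.62249405, -0.46542321,  0.62919186,  1.30559019],
       [ 0.78258847, -0.36245935,  0.5061408 ,  0.45463997],
       [-0.0075132 ,  0.80746793,  0.58986362,  0.71681333],
       [ 0.        ,  0.        ,  0.        ,  1.        ]])}
side {'fov_y': 50.908608815359734, 'cx': 310.42773320984685, 'cy': 234.81779172383986, 'extrinsics': array([[ 0.75342191,  0.40812446, -0.51554811,  0.03914789],
       [-0.6572649 ,  0.49001515, -0.57261505, -0.70945072],
       [ 0.01892818,  0.7702724 ,  0.63743403,  0.77147558],
       [ 0.        ,  0.        ,  0.        ,  1.        ]])}
wrist {'fov_y': 60.78523167930572, 'cx': 317.32542827161063, 'cy': 246.573196304551, 'mount': array([[-1.93959823e-05,  9.57621700e-01,  2.88028956e-01,
         7.30844828e-02],
       [ 9.99999999e-01,  6.46651111e-06,  4.58409152e-05,
         1.07693149e-03],
       [ 4.20357127e-05,  2.88028956e-01, -9.57621699e-01,
        -1.29202059e-01],
       [ 0.00000000e+00,  0.00000000e+00,  0.00000000e+00,
         1.00000000e+00]])}
```

View pics/scene0.png

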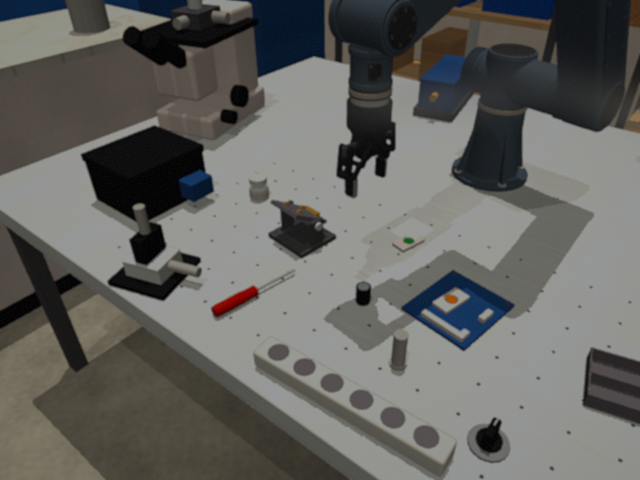

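View pics/side0.png

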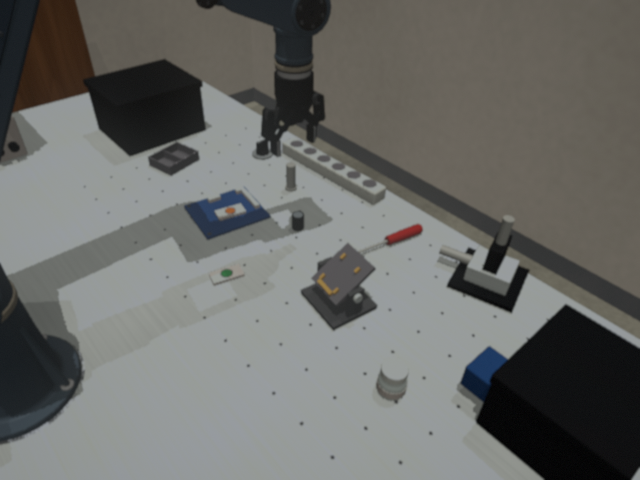

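View pics/wrist0.png

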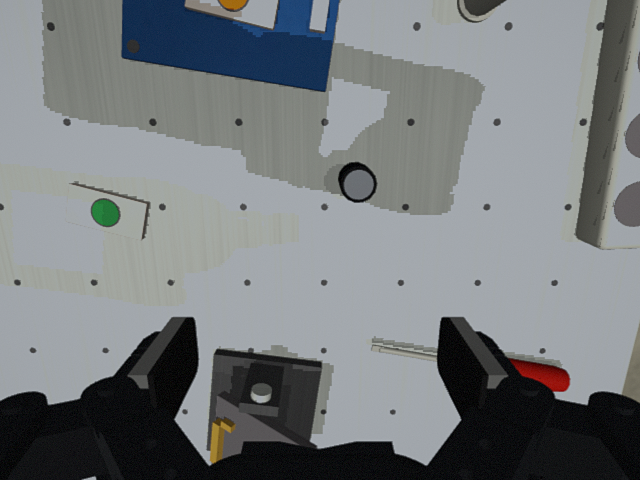

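The scene shows the blue jig around (460,308) with the orange plate at (452,299), and the cradle around (302,228). In the side view the jig is at (230,212) and the cradle at (340,285), with its bed facing the camera and the brass lip at (325,285). In the wrist view, the jig is at the top (230,40), the tube at (357,182) and the cradle at (265,400).

```bash
cat > h.py <<'E'
import numpy as np,cv2
from scipy.spatial.transform import Rotation as R
def load(n): return dict(np.load(f"pics/{n}.npz"))
def snap(n,tag):
    from station import manip
    st=manip.sense(); s=manip.snapshot(n)
    if n=="wrist":
        T=np.eye(4);T[:3,:3]=R.from_quat(st["tool_rot"]).as_matrix();T[:3,3]=st["tcp_pos"]
        s["extrinsics"]=T@s["mount"]
    cv2.imwrite(f"pics/{tag}.png",s["image"][:,:,::-1]); np.savez(f"pics/{tag}.npz",**s); return s
def ray(s,uv):
    uv=np.atleast_2d(np.asarray(uv,float)); f=240/np.tan(np.radians(float(s["fov_y"]))/2)
    d=np.c_[(uv[:,0]-s["cx"])/f,-(uv[:,1]-s["cy"])/f,-np.ones(len(uv))]
    E=s["extrinsics"]; return E[:3,3],d@E[:3,:3].T
def onz(s,uv,z):
    o,d=ray(s,uv); return o+d*((z-o[2])/d[:,2])[:,None]
def zpt(s,uv):
    o,d=ray(s,uv); u=np.atleast_2d(np.asarray(uv)).round().astype(int)
    return o+d*s["z_map"][u[:,1],u[:,0]][:,None]
def tri(s1,u1,s2,u2):
    o1,d1=ray(s1,u1);o2,d2=ray(s2,u2);d1=d1[0];d2=d2[0]
    k=np.linalg.lstsq(np.c_[d1,-d2],o2-o1,rcond=None)[0]
    a,b=o1+k[0]*d1,o2+k[1]*d2; return (a+b)/2,np.linalg.norm(a-b)
def mask(s,kind):
    h=cv2.cvtColor(s["image"],cv2.COLOR_RGB2HSV)
    lo,hi={"blue":((100,120,40),(125,255,255)),"orange":((8,150,80),(22,255,255)),"green":((45,80,40),(85,255,255))}[kind]
    return cv2.inRange(h,lo,hi)
def blobs(m,amin=20):
    c,_=cv2.findContours(m,cv2.RETR_EXTERNAL,cv2.CHAIN_APPROX_NONE)
    return sorted([x for x in c if cv2.contourArea(x)>=amin],key=cv2.contourArea,reverse=True)
E
python3 - <<'E'
from h import *
a,b=load("scene0"),load("side0")
C={}
for n,s in(("scene",a),("side",b)):
    for k in("blue","orange","green"):
        for c in blobs(mask(s,k),8)[:5]:
            m=c.reshape(-1,2).mean(0); print(n,k,m.round(1),cv2.contourArea(c),zpt(s,m).round(3))
print(tri(a,(452,299),b,(231,211.5)),tri(a,(409,240),b,(227,273)))
print("bed",zpt(b,[(345,265),(340,275),(355,262),(325,285)]).round(3))
# jig corners in scene (blue hull)
for s in(a,b):
    c=blobs(mask(s,"blue"),1000)
    c=min(c,key=lambda c:abs(zpt(s,c.reshape(-1,2).mean(0))[0,1]-.18))
    q=cv2.approxPolyDP(cv2.convexHull(c),6,True).reshape(-1,2); print(q.tolist(),onz(s,q,.008).round(3).tolist())
E
```

```text
scene blue [458.1 307.8] 4345.5 [[0.564 0.19  0.009]]
scene blue [284.5  30.4] 4275.0 [[-0.527 -1.251  0.097]]
scene blue [519.7   7. ] 991.0 [[-1.066 -0.378  0.215]]
scene blue [29.8  7.1] 872.5 [[ 0.165 -2.177  0.199]]
scene blue [445.5  70. ] 742.0 [[-0.372 -0.351  0.13 ]]
scene orange [450.8 298.6] 51.5 [[0.559 0.171 0.019]]
scene orange [311.3 210.5] 26.0 [[ 0.53  -0.212  0.06 ]]
scene green [408.2 240.1] 28.5 [[ 0.427 -0.005  0.008]]
side blue [483.  372.6] 1112.0 [[ 0.588 -0.532  0.074]]
side blue [224.  205.1] 468.5 [[0.566 0.207 0.007]]
side orange [229.8 210.1] 10.5 [[0.559 0.17  0.016]]
side green [226.2 272.7] 33.5 [[ 0.431 -0.005  0.009]]
(array([0.55790143, 0.1692544 , 0.01480725]), np.float64(0.007796196317331623)) (array([ 0.4303471 , -0.00455708,  0.00963337]), np.float64(0.005189024737095217))
bed [[ 0.583 -0.21   0.088]
 [ 0.565 -0.216  0.076]
 [ 0.596 -0.224  0.098]
 [ 0.531 -0.209  0.065]]
[[451, 272], [513, 305], [465, 348], [402, 308]] [[0.471, 0.127, 0.008], [0.488, 0.272, 0.008], [0.65, 0.248, 0.008], [0.631, 0.103, 0.008]]
[[490, 348], [507, 360], [482, 399], [462, 381]] [[0.697, -0.492, 0.008], [0.697, -0.528, 0.008], [0.592, -0.545, 0.008], [0.596, -0.501, 0.008]]
```

Emit:
{"api": "drive_tool", "payload": {
  "plan": [
    [0.036, -0.013, 0, 0, 0, 0, 1],
    [0.036, -0.013, 0, 0, 0, 0, 1],
    [0.036, -0.013, 0, 0, 0, 0, 1],
    [0.036, -0.013, 0, 0, 0, 0, 1],
    [0.036, -0.013, 0, 0, 0, 0, 1],
    [0, 0, 0, 0, 0, 0, 1],
    [0, 0, 0, 0, 0, 0, 1]
  ]
}}

```text
t: 0.85
tcp_pos: [0.5596, 0.1807, 0.2452]
tool_rot: [0.706, 0.708, -0.0, 0.0]
force: [0.0, -0.2, -0.2]
finger_gap: 1.0
gripper_force: 0.0
```

Run:
```python
from h import *
s=snap("wrist","w1")
from station import manip
st=manip.sense();print(st["t"],st["tcp_pos"],st["tool_rot"])
```

```text
0.9 [0.56010902 0.17981919 0.24519293] [ 7.06875108e-01  7.07338305e-01 -1.80075267e-04  2.66431252e-04]
```

View pics/w1.png

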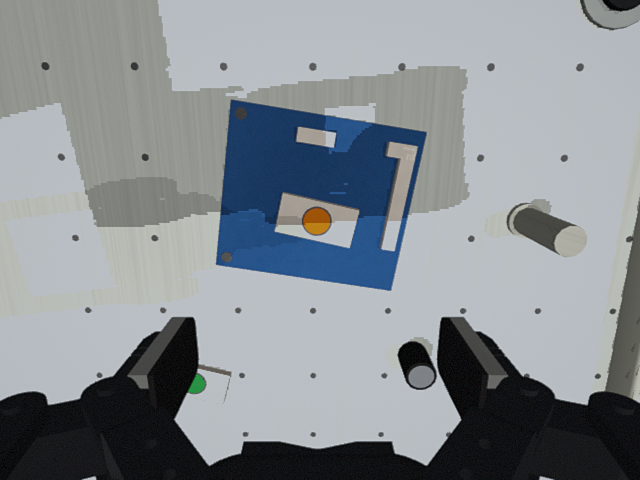

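The wrist view shows the whole jig, with base corners near (233,99), (426,131), (391,290) and (217,264). The plate window is at (317,221), the end stop at (400,195) and the fence pieces at (315,137) and (402,150).

```bash
cat >> h.py <<'E'
def jigplate(s):
    hs=cv2.cvtColor(s["image"],cv2.COLOR_RGB2HSV)
    b=max(blobs(mask(s,"blue"),500),key=cv2.contourArea)
    hull=cv2.convexHull(b)
    P=onz(s,hull.reshape(-1,2),.008)[:,:2]
    r=cv2.minAreaRect((P*1000).astype(np.float32))
    inside=cv2.drawContours(np.zeros((480,640),np.uint8),[hull],-1,255,-1)
    inside=cv2.erode(inside,np.ones((3,3)))
    m=inside&~cv2.inRange(hs,(95,90,0),(130,255,255))
    o=max(blobs(mask(s,"orange"),50),key=cv2.contourArea)
    oc=np.array(cv2.minEnclosingCircle(o)[0])
    out={"jig":r,"orange":onz(s,oc,.016)[0],"oz":zpt(s,oc)[0],"ouv":oc}
    for c in blobs(m,30):
        z=np.median(zpt(s,c.reshape(-1,2).mean(0))[:,2])
        Q=onz(s,c.reshape(-1,2),.016)[:,:2]*1000
        rr=cv2.minAreaRect(Q.astype(np.float32))
        out.setdefault("white",[]).append((np.array(rr[0]).round(1),np.array(rr[1]).round(1),round(rr[2],1),round(float(z),4),c.reshape(-1,2).mean(0).round(0)))
        if cv2.pointPolygonTest(c,tuple(map(float,oc)),False)>0: out["plate"]=rr
    return out
E
python3 - <<'E'
from h import *
s=load("w1");o=jigplate(s)
for k,v in o.items(): print(k,v)
print(tri(s,o["ouv"],load("scene0"),(450.8,298.6)), tri(s,o["ouv"],load("side0"),(229.8,210.1)))
print("fence z",zpt(s,[(402,195),(315,137),(250,200),(300,210)])[:,2])
print("bystanders",zpt(s,[(190,383),(420,377),(572,241)]).round(3))
E
```

```text
jig ((559.1473999023438, 186.3465118408203), (148.82989501953125, 168.60000610351562), 81.1195297241211)
orange [0.55966325 0.17027753 0.016     ]
oz [0.55966934 0.17088222 0.01859241]
ouv [316.26922607 220.5       ]
white [(array([559.7, 170.6]), array([37.6, 71. ]), 77.1, 0.0184, array([316., 220.])), (array([625.6, 190.8]), array([95.6, 26.6]), 81.2, 0.0183, array([397., 192.])), (array([558.9, 242.9]), array([13.3, 33.3]), 81.4, 0.0172, array([316., 137.])), (array([496.4, 261.8]), array([9. , 8.8]), 25.2, 0.0084, array([241., 113.])), (array([476.6, 136.1]), array([9.2, 8.7]), 0.1, 0.0105, array([226., 257.]))]
plate ((559.6688232421875, 170.58445739746094), (37.59382629394531, 71.00582885742188), 77.11808013916016)
(array([0.55968712, 0.1710663 , 0.01979841]), np.float64(0.0001917229815323333)) (array([0.55959475, 0.17028536, 0.01588118]), np.float64(0.00015303925052462017))
fence z [0.01744197 0.01880965 0.008464   0.01783586]
bystanders [[0.518 0.171 0.257]
 [0.658 0.025 0.041]
 [0.754 0.169 0.076]]
```

Emit:
{"api": "drive_tool", "payload": {
  "plan": [
    [-0.0095, 0, 0, 0, 0, 0, 1],
    [0, 0, 0, 0, 0, 8.58, 1],
    [0, 0, 0, 0, 0, 8.58, 1],
    [0, 0, 0, 0, 0, 8.58, 1],
    [0, 0, 0, 0, 0, 8.58, 1],
    [0, 0, 0, 0, 0, 8.58, 1],
    [0, 0, 0, 0, 0, 8.58, 1],
    [0, 0, 0, 0, 0, 8.58, 1],
    [0, 0, 0, 0, 0, 8.58, 1],
    [0, 0, 0, 0, 0, 8.58, 1]
  ]
}}

```text
t: 1.9
tcp_pos: [0.5607, 0.1682, 0.2452]
tool_rot: [0.994, 0.107, -0.0, 0.0]
force: [-0.7, -0.3, 0.3]
finger_gap: 1.003
gripper_force: 0.0
```

Emit:
{"api": "drive_tool", "payload": {
  "plan": [
    [0, 0, 0.02, 0, 0, 8.58, 1],
    [0, 0, 0.02, 0, 0, 8.58, 1],
    [0, 0, 0.02, 0, 0, 8.5, 1],
    [0, 0, 0.02, 0, 0, 0, 1],
    [0, 0, 0, 0, 0, 0, 1],
    [0, 0, 0, 0, 0, 0, 1]
  ]
}}

```text
t: 2.5
tcp_pos: [0.5605, 0.1691, 0.1653]
tool_rot: [0.994, -0.113, -0.0, 0.0]
force: [1.3, 0.1, 0.7]
finger_gap: 1.003
gripper_force: 0.0
```

Run:
```python
from h import *
from station import manip
st=manip.sense();M=R.from_quat(st["tool_rot"]).as_matrix()
print(st["t"],st["tcp_pos"],"heading",np.degrees(np.arctan2(M[1,0],M[0,0])),"q6",st["q"][5],M[:,2])
s=snap("wrist","w2");o=jigplate(s)
for k,v in o.items(): print(k,v)
w=load("w1");print(tri(s,o["ouv"],w,jigplate(w)["ouv"]))
```

```text
2.5 [0.56050833 0.16905966 0.16527302] heading -12.976836283067325 q6 1.8997525892061853 [-4.96064713e-04 -2.85740865e-04 -9.99999836e-01]
jig ((559.3117065429688, 186.21630859375), (148.88121032714844, 169.070068359375), 81.1479263305664)
orange [0.5595218 0.1701575 0.016    ]
oz [0.55995318 0.17005323 0.01763204]
ouv [316.  235.5]
white [(array([560.1, 170.2]), array([36.6, 71.4]), 77.1, 0.0166, array([316., 233.])), (array([626. , 191.4]), array([95.6, 25. ]), 81.6, 0.0178, array([256., 142.])), (array([559.2, 242.5]), array([15.3, 35.3]), 81.1, 0.0173, array([218., 257.])), (array([479. , 134.2]), array([9.3, 8.8]), 30.7, 0.0084, array([387., 325.])), (array([498.8, 259.2]), array([9.2, 8.5]), 77.0, 0.0087, array([220., 336.]))]
plate ((560.0592651367188, 170.15745544433594), (36.61904525756836, 71.42689514160156), 77.14186096191406)
(array([0.55959532, 0.17021602, 0.01600711]), np.float64(0.00018326617277654856))
```

View pics/w2.png

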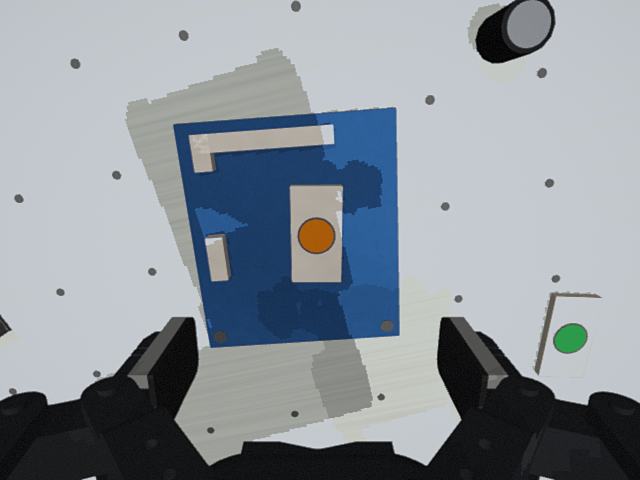

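The second view agrees with the first: window at (316,235), height 16.0 mm by triangulation. I'll descend around the plate with a partly closed gripper.

Emit:
{"api": "drive_tool", "payload": {
  "plan": [
    [-0.001, -0.001, 0.025, 0, 0, 0, 0.25],
    [0, 0, 0.025, 0, 0, 0, 0.25],
    [0, 0, 0.025, 0, 0, 0, 0.25],
    [0, 0, 0.025, 0, 0, 0, 0.25],
    [0, 0, 0.02, 0, 0, 0, 0.25],
    [0, 0, 0.01, 0, 0, 0, 0.25],
    [0, 0, 0.008, 0, 0, 0, 0.25],
    [0, 0, 0, 0, 0, 0, 0.25],
    [0, 0, 0, 0, 0, 0, 0.25]
  ],
  "newtons": 20
}}

```text
t: 3.45
tcp_pos: [0.56, 0.1718, 0.0282]
tool_rot: [0.994, -0.112, 0.001, -0.0]
force: [0.5, -0.9, 0.2]
finger_gap: 0.624
gripper_force: 0.0
```

Emit:
{"api": "drive_tool", "payload": {
  "plan": [
    [0, 0, 0.002, 0, 0, 0, 0.25],
    [0, 0, 0.001, 0, 0, 0, 0.25],
    [0, 0, 0, 0, 0, 0, 0],
    [0, 0, 0, 0, 0, 0, -0.1],
    [0, 0, 0, 0, 0, 0, -0.3],
    [0, 0, 0, 0, 0, 0, -0.3],
    [0, 0, 0, 0, 0, 0, -0.3],
    [0, 0, 0, 0, 0, 0, -0.3]
  ]
}}

```text
t: 4.25
tcp_pos: [0.5593, 0.1717, 0.0246]
tool_rot: [0.994, -0.112, 0.0, -0.0]
force: [-0.8, -0.7, 4.0]
finger_gap: 0.407
gripper_force: 20.2
```

```bash
cat > st.py <<'E'
from h import *
from station import manip
from scipy.spatial.transform import Rotation as R
def st(pr=True):
    s=manip.sense();M=R.from_quat(s["tool_rot"]).as_matrix()
    yaw=np.radians(-8.86);jx=np.array([np.cos(yaw),np.sin(yaw)]);jy=np.array([-jx[1],jx[0]])
    c=np.array([.5593,.1863])
    d=s["tcp_pos"][:2]-c
    if pr: print("t %.2f"%s["t"],"tcp",s["tcp_pos"].round(4),"jig xy",(d@jx).round(4),(d@jy).round(4),"hd %.2f"%np.degrees(np.arctan2(M[1,0],M[0,0])),"z",M[:,2].round(3),"F jig",(s["force"][:2]@jx).round(1),(s["force"][:2]@jy).round(1),s["force"][2].round(1),"gap",round(float(s["finger_gap"]),3),"gf",s["gripper_force"])
    return s,M,jx,jy,c
E
python3 - <<'E'
from st import *
s,M,jx,jy,c=st()
w=snap("wrist","w3"); o=jigplate(w)
for k in("orange","oz","plate"): print(k,o.get(k))
E
```

```text
t 4.25 tcp [0.5593 0.1717 0.0246] jig xy 0.0023 -0.0144 hd -12.88 z [ 0.  0. -1.] F jig -0.7 -0.8 4.0 gap 0.407 gf 20.23614764213562
orange [0.559643   0.17158708 0.016     ]
oz [0.5600079  0.17150396 0.01669659]
plate ((570.7869262695312, 184.85333251953125), (131.79345703125, 57.97052001953125), 78.99402618408203)
```

Emit:
{"api": "drive_tool", "payload": {
  "plan": [
    [0, 0, 0, 0, 0, -2, -0.3],
    [0, 0, 0, 0, 0, -2, -0.3],
    [0.003, -0.005, 0, 0, 0, 0, -0.3],
    [0.003, -0.006, 0, 0, 0, 0, -0.3],
    [0.003, -0.006, 0, 0, 0, 0, -0.3],
    [0.003, -0.006, 0, 0, 0, 0, -0.3],
    [0.003, -0.006, 0, 0, 0, 0, -0.3],
    [0.003, -0.006, 0, 0, 0, 0, -0.3],
    [0.003, -0.005, 0, 0, 0, 0, -0.3],
    [0, 0, 0, 0, 0, 0, -0.3]
  ]
}}

```text
t: 5.3
tcp_pos: [0.5866, 0.2084, 0.0246]
tool_rot: [0.997, -0.077, 0.0, -0.0]
force: [-0.6, 1.7, 4.4]
finger_gap: 0.409
gripper_force: 20.3
```

Run:
```python
from st import *
s,M,jx,jy,c=st()
w=snap("wrist","w4"); o=jigplate(w)
print(o["orange"],o["oz"],[(o["orange"][:2]-c)@jx,(o["orange"][:2]-c)@jy])
```

```text
t 5.30 tcp [0.5866 0.2084 0.0246] jig xy 0.0236 0.0261 hd -8.87 z [ 0.001  0.    -1.   ] F jig -0.9 1.6 4.4 gap 0.409 gf 20.29683530330658
[0.58712636 0.20817001 0.016     ] [0.58781844 0.20806219 0.0173088 ] [np.float64(0.024125896827939256), np.float64(0.025894883775042107)]
```

View pics/w4.png

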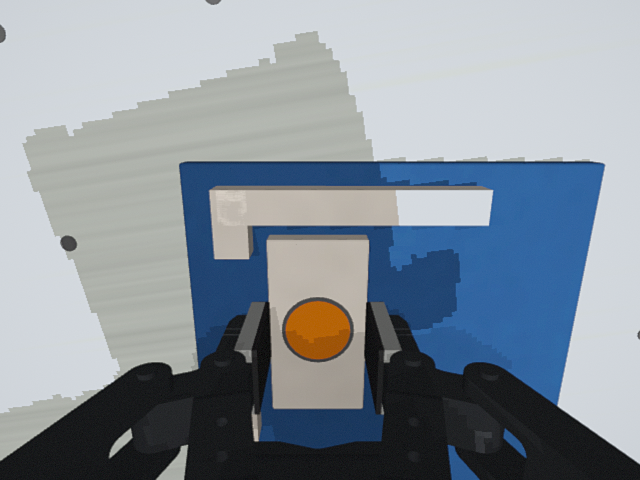

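The plate is held squarely, with the window at (318,329). Its leading end is close to the end stop (edge at y=235 vs 226), and the finger is lined up with the fence gap. Now the last 6 mm each way, guided by force.

Emit:
{"api": "drive_tool", "payload": {
  "plan": [
    [0, -0.002, 0, 0, 0, 0, -0.3],
    [0, -0.002, 0, 0, 0, 0, -0.3],
    [0, -0.001, 0, 0, 0, 0, -0.3],
    [0, -0.001, 0, 0, 0, 0, -0.3],
    [0, 0, 0, 0, 0, 0, -0.3]
  ]
}}

```text
t: 5.85
tcp_pos: [0.5874, 0.2133, 0.0247]
tool_rot: [0.997, -0.077, 0.0, 0.0]
force: [-0.2, -0.9, 5.3]
finger_gap: 0.407
gripper_force: 20.3
```

Emit:
{"api": "drive_tool", "payload": {
  "plan": [
    [0.002, 0, 0, 0, 0, 0, -0.3],
    [0.002, 0, 0, 0, 0, 0, -0.3],
    [0.001, 0, 0, 0, 0, 0, -0.3],
    [0.001, 0, 0, 0, 0, 0, -0.3],
    [0, 0, 0, 0, 0, 0, -0.3]
  ]
}}

```text
t: 6.35
tcp_pos: [0.5913, 0.2131, 0.0246]
tool_rot: [0.997, -0.078, -0.002, 0.0]
force: [-4.0, 0.0, 7.8]
finger_gap: 0.411
gripper_force: 20.6
```

Run:
```python
from st import *
s,M,jx,jy,c=st()
w=snap("wrist","w5"); o=jigplate(w)
print([(o["orange"][:2]-c)@jx,(o["orange"][:2]-c)@jy])
```

```text
t 6.35 tcp [0.5913 0.2131 0.0246] jig xy 0.0275 0.0314 hd -8.90 z [-0.004 -0.    -1.   ] F jig -4.0 -0.6 7.8 gap 0.411 gf 20.56822568178177
[np.float64(0.02781229812624992), np.float64(0.031211781131498237)]
```

Emit:
{"api": "drive_tool", "payload": {
  "plan": [
    [0, -0.0007, 0, 0, 0, 0, -0.3],
    [0, -0.0007, 0, 0, 0, 0, -0.3],
    [0, -0.0006, 0, 0, 0, 0, -0.3],
    [0.001, 0, 0, 0, 0, 0, -0.3],
    [0.001, 0, 0, 0, 0, 0, -0.3],
    [0, 0, 0, 0, 0, 0, -0.3]
  ]
}}

```text
t: 7.0
tcp_pos: [0.5921, 0.2138, 0.0246]
tool_rot: [0.997, -0.077, -0.004, 0.001]
force: [-5.9, -3.5, 10.9]
finger_gap: 0.411
gripper_force: 20.8
```

Run:
```python
from st import *
s,M,jx,jy,c=st()
w=snap("wrist","w6"); o=jigplate(w)
print([(o["orange"][:2]-c)@jx,(o["orange"][:2]-c)@jy])
cv2.imwrite("pics/w6c.png",cv2.resize(w["image"][160:440,160:520,::-1],None,fx=2,fy=2))
```

```text
t 7.00 tcp [0.5921 0.2138 0.0246] jig xy 0.0281 0.0322 hd -8.87 z [-0.007 -0.002 -1.   ] F jig -5.3 -4.4 10.9 gap 0.411 gf 20.798444151878357
[np.float64(0.02822711019650002), np.float64(0.031902409875335505)]
```

View pics/w6c.png

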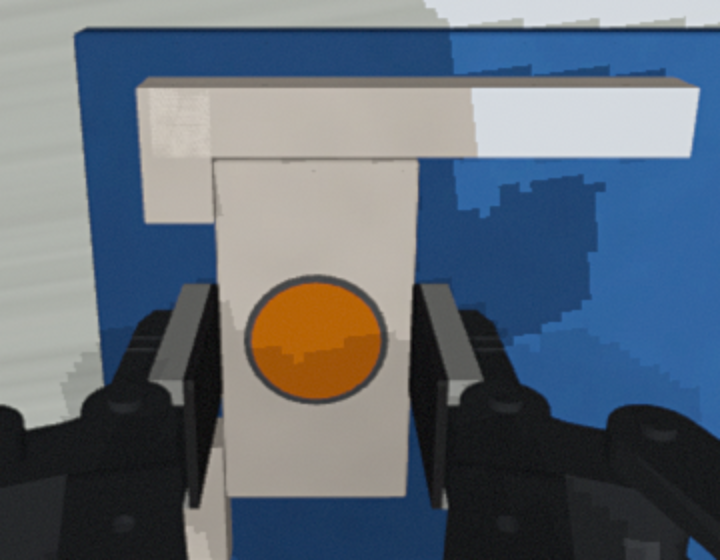

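The crop shows the plate's end flush on the stop (line at y=158) and its left side on the fence piece (x=214). Both contact forces agree with this. I'll hold, firm up the grip and lift.

Emit:
{"api": "drive_tool", "payload": {
  "plan": [
    [0, 0, 0, 0, 0, 0, -0.4],
    [0, 0, 0, 0, 0, 0, -0.4],
    [0, 0, 0, 0, 0, 0, -0.4],
    [0, 0, 0, 0, 0, 0, -0.4],
    [0, 0, 0, 0, 0, 0, -0.4],
    [0, 0, -0.001, 0, 0, 0, -0.4],
    [0, 0, -0.002, 0, 0, 0, -0.4]
  ],
  "newtons": 40
}}

```text
t: 7.75
tcp_pos: [0.5933, 0.2136, 0.0262]
tool_rot: [0.997, -0.077, -0.002, 0.001]
force: [-2.2, -4.0, -3.3]
finger_gap: 0.398
gripper_force: 40.1
```

Emit:
{"api": "drive_tool", "payload": {
  "plan": [
    [0, 0, -0.005, 0, 0, 0, -0.4],
    [0, 0, -0.01, 0, 0, 0, -0.4],
    [0, 0, -0.02, 0, 0, 0, -0.4],
    [0, 0, -0.03, 0, 0, 0, -0.4],
    [0, 0, -0.03, 0, 0, 0, -0.4],
    [0, 0, -0.03, 0, 0, 0, -0.4],
    [0, 0, -0.03, 0, 0, 0, -0.4],
    [0, 0, -0.03, 0, 0, 0, -0.4],
    [0, 0, -0.03, 0, 0, 0, -0.4],
    [0, 0, 0, 0, 0, 0, -0.4]
  ]
}}

```text
t: 8.75
tcp_pos: [0.5996, 0.2163, 0.2491]
tool_rot: [0.997, -0.077, 0.007, -0.003]
force: [0.0, 0.7, -0.5]
finger_gap: 0.398
gripper_force: 40.5
```

Run:
```python
from st import *
s,M,jx,jy,c=st(); print(s["q"].round(2))
w=snap("wrist","w7")
o=max(blobs(mask(w,"orange"),50),key=cv2.contourArea);oc=cv2.minEnclosingCircle(o)[0]
T=np.eye(4);T[:3,:3]=M;T[:3,3]=s["tcp_pos"]
print(oc,"window in tool",M.T@(zpt(w,oc)[0]-s["tcp_pos"]))
```

```text
t 8.75 tcp [0.5996 0.2163 0.2491] jig xy 0.0352 0.0359 hd -8.87 z [ 0.015  0.004 -1.   ] F jig -0.1 0.7 -0.5 gap 0.398 gf 40.5052524805069
[0.17 0.53 1.41 0.   1.18 1.9 ]
(317.5, 329.5) window in tool [0.00079694 0.00015844 0.00821998]
```

Emit:
{"api": "drive_tool", "payload": {
  "plan": [
    [0, 0, 0, 0, 0, -4.43, -0.4],
    [0, 0, 0, 0, 0, -4.43, -0.4],
    [-0.009, 0.05, 0, 0, 0, 0, -0.4],
    [-0.009, 0.05, 0, 0, 0, 0, -0.4],
    [-0.009, 0.05, 0, 0, 0, 0, -0.4],
    [-0.009, 0.05, 0, 0, 0, 0, -0.4],
    [-0.009, 0.05, 0, 0, 0, 0, -0.4],
    [-0.009, 0.05, 0, 0, 0, 0, -0.4],
    [-0.009, 0.05, 0, 0, 0, 0, -0.4],
    [-0.009, 0.05, 0, 0, 0, 0, -0.4]
  ]
}}

```text
t: 9.8
tcp_pos: [0.5238, -0.1805, 0.2415]
tool_rot: [1.0, -0.0, 0.0, -0.0]
force: [-0.1, 0.3, -0.7]
finger_gap: 0.397
gripper_force: 40.5
```

Emit:
{"api": "drive_tool", "payload": {
  "plan": [
    [0, 0.026, 0, 0, 0, 0, -0.4],
    [0, 0, 0, 0, 0, 0, -0.4],
    [0, 0, 0, 0, 0, 0, -0.4]
  ]
}}

```text
t: 10.1
tcp_pos: [0.524, -0.205, 0.2413]
tool_rot: [1.0, -0.001, -0.0, -0.001]
force: [-0.5, 0.4, 0.2]
finger_gap: 0.402
gripper_force: 40.5
```

Run:
```python
from st import *
s,M,jx,jy,c=st(); print(s["q"].round(2))
w=snap("wrist","w8")
```

```text
t 10.10 tcp [ 0.524  -0.205   0.2413] jig xy 0.0254 -0.392 hd -0.12 z [-0.001  0.002 -1.   ] F jig -0.6 0.3 0.2 gap 0.402 gf 40.53094446659088
[-0.57  0.45  1.59  0.    1.1   1.  ]
```

View pics/w8.png

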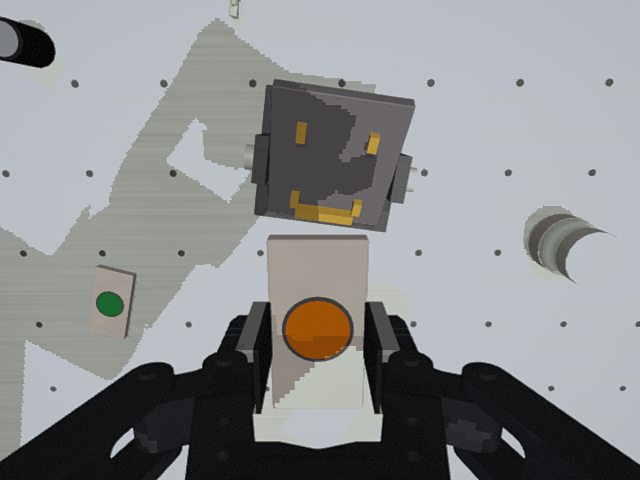

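The wrist view shows the whole bed: corners near (273,80), (414,100), (386,231) and (255,215). The cheeks are at (301,133), (374,143), (295,199) and (357,208), the lip at (323,214), and the held plate sits below.

```bash
cat >> h.py <<'E'
def brass(s,plane=None,ymax=228,amin=25):
    hs=cv2.cvtColor(s["image"],cv2.COLOR_RGB2HSV)
    m=cv2.inRange(hs,(14,120,60),(32,255,255)); m[ymax:]=0
    return m,blobs(m,amin)
def onplane(s,uv,p,n):
    o,d=ray(s,uv); return o+d*(((p-o)@n)/(d@n))[:,None]
def bedplane(s,poly,br):
    k=cv2.fillConvexPoly(np.zeros((480,640),np.uint8),np.int32(poly),255)
    k=cv2.erode(k,np.ones((9,9)))&~cv2.dilate(br,np.ones((7,7)))
    v,u=np.nonzero(k); P=zpt(s,np.c_[u,v]); P=P[s["z_map"][v,u]>0]
    for _ in range(4):
        c=P.mean(0);n=np.linalg.svd(P-c,full_matrices=False)[2][2];n*=np.sign(n[2]);r=(P-c)@n
        P=P[abs(r-np.median(r))<2.5*np.median(abs(r))*1.5+1e-6]
    return c,n,len(P),r.std()
E
python3 - <<'E'
from h import *
w=load("w8");m,B=brass(w)
poly=[(273,84),(412,103),(384,226),(258,212)]
c,n,N,sd=bedplane(w,poly,m)
print("plane",c,n,N,sd,"slope",np.degrees(np.arccos(n[2])),"yaw of upslope",np.degrees(np.arctan2(-n[1],-n[0])))
for b in B:
    r=cv2.minAreaRect(b); print(np.array(r[0]).round(1),np.array(r[1]).round(1),r[2],cv2.contourArea(b),zpt(w,r[0]).round(4))
E
```

```text
plane [ 0.57901072 -0.21514597  0.0862235 ] [-0.52482327  0.07345293  0.84803609] 12317 0.0005493407559303289 slope 32.00129834822927 yaw of upslope -7.967219650497466
[324.9 208. ] [71.3 26.7] 7.883139133453369 1016.0 [[ 0.5361 -0.2108  0.0609]]
[372.9 143.1] [10.4 22.1] 14.03624439239502 190.0 [[ 0.5863 -0.2407  0.1007]]
[300.7 132.5] [ 9.6 21.2] 5.710592269897461 174.0 [[ 0.5928 -0.1946  0.0995]]
```

Emit:
{"api": "drive_tool", "payload": {
  "plan": [
    [-0.008, 0, 0, 0, 7, 0, -0.4],
    [-0.008, 0, 0, 0, 7, 0, -0.4],
    [-0.008, 0, 0, 0, 7, 0, -0.4],
    [0, 0, 0, 0, 8, 0, -0.4],
    [0, 0, 0, 0, 0, 8.5, -0.4],
    [0, 0, 0, 0, 0, 0, -0.4],
    [0, 0, 0, 0, 0, 0, -0.4]
  ]
}}

```text
t: 10.85
tcp_pos: [0.5021, -0.2021, 0.2393]
tool_rot: [0.97, -0.068, 0.231, -0.021]
force: [-1.3, -0.6, -1.9]
finger_gap: 0.401
gripper_force: 40.5
```

Run:
```python
from st import *
s,M,jx,jy,c=st(); print(s["q"].round(2))
w=snap("wrist","w9")
```

```text
t 10.85 tcp [ 0.5021 -0.2021  0.2393] jig xy 0.0033 -0.3926 hd -9.11 z [ 0.451  0.009 -0.892] F jig -1.2 -0.8 -1.9 gap 0.401 gf 40.535277128219604
[-0.76  0.32  1.95  0.59  0.61  0.5 ]
```

View pics/w9.png

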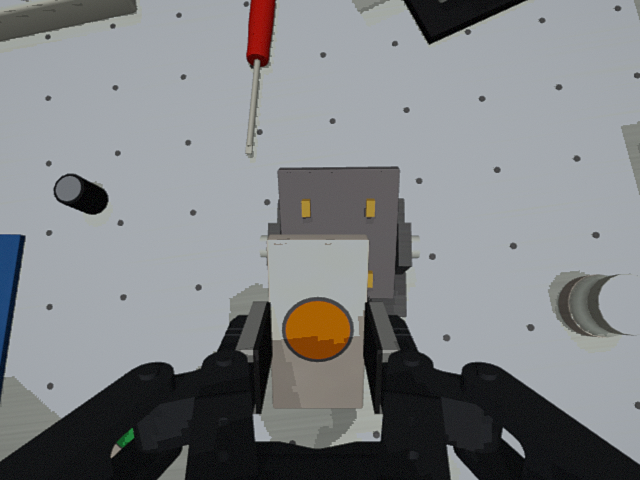

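The tilted view shows the upper cheeks at (306,209) and (370,209) and the bed's top edge from (279,168) to (399,168). The held plate hides the lip, so I'll shift down-slope for a clear view.

Emit:
{"api": "drive_tool", "payload": {
  "plan": [
    [-0.015, 0, 0, 0, 0, 0, -0.4],
    [-0.015, 0, 0, 0, 0, 0, -0.4],
    [-0.015, 0, 0, 0, 0, 0, -0.4],
    [0, 0, 0, 0, 0, 0, -0.4],
    [0, 0, 0, 0, 0, 0, -0.4]
  ]
}}

```text
t: 11.4
tcp_pos: [0.4626, -0.1968, 0.2193]
tool_rot: [0.97, -0.07, 0.231, -0.021]
force: [0.0, -0.4, -0.4]
finger_gap: 0.401
gripper_force: 40.5
```

Run:
```python
from st import *
s,M,jx,jy,c=st(); print(s["q"].round(2))
w=snap("wrist","w10");v=load("w8")
m,B=brass(w,ymax=240)
for b in B:
    r=cv2.minAreaRect(b); print(np.array(r[0]).round(1),np.array(r[1]).round(1),r[2],cv2.contourArea(b),b.reshape(-1,2).min(0),b.reshape(-1,2).max(0),zpt(w,r[0]).round(4))
# bed polygon corners by depth height
hs=cv2.cvtColor(w["image"],cv2.COLOR_RGB2HSV)
vv,uu=np.mgrid[0:480,0:640];P=zpt(w,np.c_[uu.ravel(),vv.ravel()])[:,:].reshape(480,640,3)
k=((P[...,2]>.04)&(P[...,2]<.135)&(P[...,0]>.45)&(abs(P[...,1]+.215)<.08)).astype(np.uint8)*255
c=blobs(cv2.morphologyEx(k,cv2.MORPH_OPEN,np.ones((5,5))),500)[0]
print(cv2.approxPolyDP(cv2.convexHull(c),5,True).reshape(-1,2).tolist())
```

```text
t 11.40 tcp [ 0.4626 -0.1968  0.2193] jig xy -0.0365 -0.3934 hd -9.30 z [ 0.452  0.008 -0.892] F jig 0.1 -0.3 -0.4 gap 0.401 gf 40.53561866283417
[-0.82  0.32  2.06  0.7   0.55  0.33]
[337.5 224.5] [19. 71.] 90.0 419.5 [302 215] [373 234] [[ 0.5405 -0.2109  0.0623]]
[370.5 144. ] [18.  9.] 90.0 150.5 [366 135] [375 153] [[ 0.5851 -0.2408  0.0992]]
[303. 146.] [18.  8.] 90.0 137.0 [299 137] [307 155] [[ 0.5913 -0.1943  0.0986]]
[[401, 102], [422, 197], [394, 244], [282, 234], [255, 194], [274, 105]]
```

View pics/w10.png

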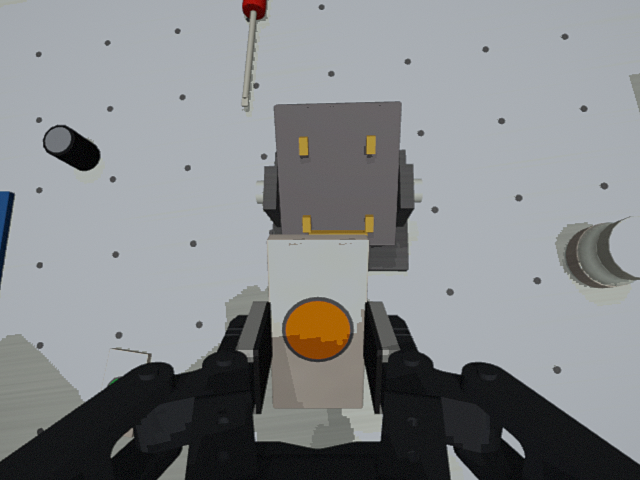

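The clear view shows all four cheeks at (303,146), (370,144), (307,225) and (369,225), with the lip edge at y≈233. I'm measuring the bed frame now, and re-checking the seating in w6.

Run:
```python
from st import *
_,M,jx,jy,c0=st()
# seating check
w=load("w6")
g=cv2.cvtColor(w["image"],cv2.COLOR_RGB2GRAY).astype(int)
for u in(280,320,355): 
    print("col",u,g[228:250,u].tolist())
p=onz(w,[(320,238.5)],.018)[0];q=onz(w,[(320,239.5)],.016)[0]
print("endstop face jig x",(p[:2]-c0)@jx,"plate end",(q[:2]-c0)@jx)
w10,w8=load("w10"),load("w8")
m8,_=brass(w8);m10,B=brass(w10,ymax=240)
c8,n8,N,sd=bedplane(w8,[(273,84),(412,103),(384,226),(258,212)],m8);print("w8 plane",c8,n8,N,sd)
c,n,N,sd=bedplane(w10,[(276,106),(399,104),(396,228),(280,228)],m10);print("w10 plane",c,n,N,sd,"slope",np.degrees(np.arccos(n[2])),"dist to w8 c",(c8-c)@n, "angle",np.degrees(np.arccos(n@n8)))
# cheek tops triangulated
up=[(303,146),(370.5,144)]
print("tri",tri(w10,up[0],w8,(300.7,131)),tri(w10,up[1],w8,(372.9,141.5)))
cc=onplane(w10,up,c+.006*n,n);print("plane pts",cc.round(4),"sep",np.linalg.norm(cc[0]-cc[1]),"expect .047")
for uv in [(307,225),(369,225),(337,231)]: print(uv,onplane(w10,[uv],c+.006*n,n).round(4))
```

```text
t 11.45 tcp [ 0.4629 -0.1971  0.2196] jig xy -0.0362 -0.3937 hd -9.29 z [ 0.452  0.007 -0.892] F jig -0.0 -0.4 -0.5 gap 0.405 gf 40.53561508655548
col 280 [185, 185, 186, 185, 184, 186, 184, 185, 186, 187, 157, 116, 159, 178, 185, 185, 185, 185, 184, 183, 184, 183]
col 320 [181, 182, 181, 180, 181, 182, 180, 182, 182, 182, 152, 113, 159, 177, 183, 181, 181, 182, 182, 181, 180, 179]
col 355 [180, 182, 180, 179, 181, 180, 181, 182, 182, 183, 154, 112, 140, 177, 185, 183, 183, 183, 182, 181, 182, 182]
endstop face jig x 0.06466194097978589 plate end 0.06372511715807345
w8 plane [ 0.57901072 -0.21514597  0.0862235 ] [-0.52482327  0.07345293  0.84803609] 12317 0.0005493407559303289
w10 plane [ 0.57748829 -0.21668501  0.08544274] [-0.52483924  0.07342604  0.84802853] 11684 0.0006687026987865853 slope 32.00211533143936 dist to w8 c -2.3913903406331378e-05 angle 0.0018437458842528033
tri (array([ 0.59366226, -0.1941852 ,  0.09339765]), np.float64(0.00026471542997376693)) (array([ 0.58699327, -0.2413776 ,  0.09486643]), np.float64(8.883568631452379e-05))
plane pts [[ 0.5911 -0.1944  0.099 ]
 [ 0.5851 -0.2408  0.0993]] sep 0.046839377099794646 expect .047
(307, 225) [[ 0.542  -0.1881  0.0681]]
(369, 225) [[ 0.5354 -0.234   0.068 ]]
(337, 231) [[ 0.5348 -0.2098  0.0655]]
```

```bash
cat > place.py <<'E'
from h import *
from station import manip
n=np.array([-.52483,.07344,.84803]);n/=np.linalg.norm(n)
by=np.array([-n[1],n[0],0]);by*=-1;by=np.cross(n,[0,0,1.]);by=-by if by[1]<0 else by;by/=np.linalg.norm(by)
bx=np.cross(by,n); O=np.array([.5669,-.2146,.0787])
Rt=np.c_[bx,-by,-n]
off=np.array([.0008,.0002,.0162])
def rep(goal=(0,0,.03)):
    s=manip.sense();M=R.from_quat(s["tool_rot"]).as_matrix();p=s["tcp_pos"]
    tgt=O+np.c_[bx,by,n]@np.array(goal)-Rt@off
    rv=R.from_matrix(M.T@Rt).as_rotvec(degrees=True)
    u=p+M@off
    print("t %.2f"%s["t"],"turn",rv.round(2),"after turn, shift in new tool axes",(Rt.T@(tgt-p)).round(4),"plate in bed(mm)",(np.c_[bx,by,n].T@(u-O)*1000).round(2),"F bed",(np.c_[bx,by,n].T@s["force"]).round(1),"gap",round(float(s["finger_gap"]),3),"tgt",tgt.round(3))
E
python3 - <<'E'
from place import *
rep((.006,0,.03))
w=load("w10")
for uv,h in [((336,136),6),((336,154),6),((338,215),6),((338,231.5),8),((338,233.5),8)]:
    print(uv,np.round(np.c_[bx,by,n].T@(onplane(w,[uv],O+n*h/1000,n)[0]-O)*1000,1))
m,B=brass(w,ymax=240);print("lip col",m[210:240,338].tolist(),m[210:240,304].tolist())
E
```

```text
t 11.45 turn [-3.93  5.44 -1.37] after turn, shift in new tool axes [0.0199 0.0027 0.1291] plate in bed(mm) [-15.46   3.84 159.16] F bed [-0.3 -0.4 -0.4] gap 0.405 tgt [ 0.547 -0.212  0.121]
(336, 136) [35.1  0.3  6. ]
(336, 154) [22.8  0.4  6. ]
(338, 215) [-21.9  -0.6   6. ]
(338, 231.5) [-34.2  -0.5   8. ]
(338, 233.5) [-35.8  -0.5   8. ]
lip col [0, 0, 0, 0, 0, 0, 0, 0, 0, 0, 0, 0, 0, 0, 0, 0, 0, 0, 0, 0, 255, 255, 255, 255, 0, 0, 0, 0, 0, 0] [0, 0, 0, 0, 0, 255, 255, 255, 255, 255, 255, 255, 255, 255, 255, 255, 255, 255, 255, 255, 255, 255, 255, 0, 0, 0, 0, 0, 0, 0]
```

Emit:
{"api": "drive_tool", "payload": {
  "plan": [
    [0, 0, 0, -3.9, 5.4, -1.4, -0.4],
    [0.02, 0.0027, 0, 0, 0, 0, -0.4],
    [0, 0, 0.025, 0, 0, 0, -0.4],
    [0, 0, 0.025, 0, 0, 0, -0.4],
    [0, 0, 0.025, 0, 0, 0, -0.4],
    [0, 0, 0.025, 0, 0, 0, -0.4],
    [0, 0, 0.025, 0, 0, 0, -0.4],
    [0, 0, 0, 0, 0, 0, -0.4],
    [0, 0, 0, 0, 0, 0, -0.4]
  ]
}}

```text
t: 12.35
tcp_pos: [0.5449, -0.2066, 0.1224]
tool_rot: [0.962, -0.066, 0.266, 0.006]
force: [-0.6, -0.7, -0.9]
finger_gap: 0.401
gripper_force: 40.5
```

Run:
```python
from place import *
rep((.003,0,.010))
```

```text
t 12.35 turn [-1.4   1.14 -0.29] after turn, shift in new tool axes [-0.0016  0.0047  0.023 ] plate in bed(mm) [ 4.23  5.11 33.01] F bed [-0.9 -0.8 -0.5] gap 0.401 tgt [ 0.555 -0.213  0.102]
```

Emit:
{"api": "drive_tool", "payload": {
  "plan": [
    [0, 0, 0, -1.4, 1.1, -0.3, -0.4],
    [-0.0015, 0.0047, 0.01, 0, 0, 0, -0.4],
    [0, 0, 0.01, 0, 0, 0, -0.4],
    [0, 0, 0, 0, 0, 0, -0.4],
    [0, 0, 0, 0, 0, 0, -0.4]
  ]
}}

```text
t: 12.85
tcp_pos: [0.5529, -0.2128, 0.1058]
tool_rot: [0.959, -0.067, 0.275, 0.02]
force: [0.1, -0.3, -0.3]
finger_gap: 0.402
gripper_force: 40.5
```

Run:
```python
from place import *
rep((.003,0,.002))
w=snap("wrist","w11")
m,B=brass(w,ymax=480)
o=max(blobs(mask(w,"orange"),200),key=cv2.contourArea);print("orange",np.array(cv2.minEnclosingCircle(o)[0]).round(1))
for b in B[:8]:
    r=cv2.boundingRect(b);ctr=(r[0]+r[2]/2,r[1]+r[3]/2); P=onplane(w,[(r[0],ctr[1]),(r[0]+r[2],ctr[1])],O+n*.006,n)
    print(r,cv2.contourArea(b),(np.c_[bx,by,n].T@(P-O).T*1000).T.round(1).tolist())
```

```text
t 12.85 turn [ 0.06 -0.03 -0.01] after turn, shift in new tool axes [-0.0002 -0.0003  0.0123] plate in bed(mm) [ 3.23 -0.35 14.28] F bed [-0.  -0.3 -0.3] gap 0.402 tgt [ 0.559 -0.213  0.095]
orange [317.5 330. ]
(286, 301, 64, 58) 2798.5 [[-5.2, 12.8, 6.0], [-5.2, -13.9, 6.0]]
(249, 234, 17, 34) 500.5 [[29.2, 26.5, 6.0], [29.2, 19.8, 6.0]]
(368, 234, 17, 33) 471.5 [[29.4, -20.1, 6.0], [29.4, -26.8, 6.0]]
(265, 369, 105, 43) 382.0 [[-34.6, 22.6, 6.0], [-34.6, -23.3, 6.0]]
```

Emit:
{"api": "drive_tool", "payload": {
  "plan": [
    [0, 0, 0.004, 0, 0, 0, -0.4],
    [0, 0, 0.004, 0, 0, 0, -0.4],
    [0, 0, 0.003, 0, 0, 0, -0.4],
    [0, 0, 0, 0, 0, 0, -0.4]
  ]
}}

```text
t: 13.3
tcp_pos: [0.5587, -0.2134, 0.0949]
tool_rot: [0.959, -0.067, 0.274, 0.019]
force: [0.5, -0.6, -0.7]
finger_gap: 0.402
gripper_force: 40.5
```

Run:
```python
from place import *
rep((.000,0,.0))
```

```text
t 13.30 turn [ 0.02  0.07 -0.05] after turn, shift in new tool axes [-0.0024 -0.0001  0.0019] plate in bed(mm) [ 2.35 -0.14  1.87] F bed [ 0.1 -0.5 -0.9] gap 0.402 tgt [ 0.558 -0.213  0.092]
```

Emit:
{"api": "drive_tool", "payload": {
  "plan": [
    [-0.0007, 0, 0.001, 0, 0, 0, -0.4],
    [0, 0, 0.0005, 0, 0, 0, -0.4],
    [0, 0, 0.0005, 0, 0, 0, -0.4],
    [0, 0, 0, 0, 0, 0, -0.4]
  ]
}}

```text
t: 13.7
tcp_pos: [0.5587, -0.2133, 0.0934]
tool_rot: [0.959, -0.067, 0.274, 0.019]
force: [-2.8, 1.0, 3.5]
finger_gap: 0.399
gripper_force: 41.0
```

Run:
```python
from place import *
rep((.000,0,.0))
```

```text
t 13.70 turn [ 0.04  0.07 -0.05] after turn, shift in new tool axes [-0.0015 -0.0001  0.0007] plate in bed(mm) [ 1.5  -0.09  0.68] F bed [-0.6  0.6  4.5] gap 0.399 tgt [ 0.558 -0.213  0.092]
```

Emit:
{"api": "drive_tool", "payload": {
  "plan": [
    [-0.0007, 0, 0, 0, 0, 0, -0.4],
    [-0.0006, 0, 0, 0, 0, 0, -0.4],
    [0, 0, 0, 0, 0, 0, -0.4]
  ]
}}

```text
t: 14.0
tcp_pos: [0.5586, -0.2133, 0.0934]
tool_rot: [0.959, -0.067, 0.276, 0.019]
force: [-1.5, 0.6, 5.8]
finger_gap: 0.4
gripper_force: 41.2
```

Run:
```python
from place import *
rep((.000,0,.0))
```

```text
t 14.00 turn [ 0.   -0.08 -0.03] after turn, shift in new tool axes [-0.0015 -0.0001  0.0007] plate in bed(mm) [ 1.5  -0.09  0.67] F bed [1.7 0.4 5.7] gap 0.4 tgt [ 0.558 -0.213  0.092]
```

Emit:
{"api": "drive_tool", "payload": {
  "plan": [
    [-0.001, 0, 0, 0, 0, 0, -0.4],
    [-0.001, 0, 0, 0, 0, 0, -0.4],
    [0, 0, 0, 0, 0, 0, -0.4]
  ]
}}

```text
t: 14.3
tcp_pos: [0.5575, -0.2134, 0.0927]
tool_rot: [0.959, -0.067, 0.276, 0.019]
force: [-0.4, 0.5, 7.8]
finger_gap: 0.403
gripper_force: 41.2
```

Run:
```python
from place import *
rep((.000,0,.0))
w=snap("wrist","w12")
m,B=brass(w,ymax=480)
o=max(blobs(mask(w,"orange"),200),key=cv2.contourArea);oc=cv2.minEnclosingCircle(o)[0]
print("orange",oc,np.c_[bx,by,n].T@(onplane(w,[oc],O+.008*n,n)[0]-O))
for b in B[:8]: 
  r=cv2.boundingRect(b); print(r,cv2.contourArea(b))
  if r[2]<30:print((np.c_[bx,by,n].T@(onplane(w,[(r[0]+r[2]/2,r[1]),(r[0]+r[2]/2,r[1]+r[3])],O+n*.006,n)-O).T*1000).T.round(1).tolist())
g=cv2.cvtColor(w["image"],cv2.COLOR_RGB2HSV)
print(g[395:440,290].tolist())
```

```text
t 14.30 turn [ 0.01 -0.15 -0.03] after turn, shift in new tool axes [-0.0002 -0.0003  0.0006] plate in bed(mm) [ 0.23 -0.3   0.65] F bed [3.7 0.4 6.8] gap 0.403 tgt [ 0.558 -0.213  0.092]
orange (317.4126892089844, 330.0) [ 0.00015527 -0.0002496   0.008     ]
(286, 301, 64, 58) 2809.5
(261, 380, 112, 48) 2191.5
(372, 236, 20, 36) 614.5
[[36.0, -23.1, 6.0], [22.4, -23.7, 6.0]]
(242, 236, 20, 36) 601.5
[[36.0, 22.8, 6.0], [22.5, 23.5, 6.0]]
[[15, 25, 145], [16, 26, 145], [14, 26, 146], [16, 27, 144], [17, 25, 143], [17, 28, 145], [15, 25, 145], [17, 25, 143], [18, 26, 145], [17, 25, 144], [16, 27, 144], [18, 26, 145], [16, 22, 148], [19, 47, 114], [20, 164, 101], [20, 191, 104], [21, 177, 134], [21, 182, 125], [21, 185, 123], [21, 183, 120], [21, 184, 118], [21, 179, 120], [21, 180, 119], [21, 182, 119], [21, 181, 120], [20, 193, 119], [20, 179, 121], [21, 183, 120], [21, 176, 120], [20, 176, 122], [21, 185, 120], [20, 184, 122], [20, 164, 107], [13, 42, 54], [103, 41, 44], [90, 6, 44], [135, 21, 48], [160, 16, 47], [120, 21, 48], [120, 6, 44], [90, 17, 45], [83, 23, 44], [150, 12, 44], [60, 6, 43], [160, 17, 46]]
```

Emit:
{"api": "drive_tool", "payload": {
  "plan": [
    [-0.0007, 0, 0, 0, 0, 0, -0.4],
    [0, 0, 0, 0, 0, 0, -0.4],
    [0, 0, 0, 0, 0, 0, -0.4],
    [0, 0, 0, 0, 0, 0, -0.4]
  ],
  "newtons": 20
}}

```text
t: 14.75
tcp_pos: [0.557, -0.2134, 0.0924]
tool_rot: [0.959, -0.067, 0.276, 0.019]
force: [-1.1, -0.2, 6.1]
finger_gap: 0.404
gripper_force: 41.2
```

Run:
```python
from place import *
rep((.000,0,.0))
```

```text
t 14.75 turn [ 0.03 -0.16 -0.02] after turn, shift in new tool axes [ 0.0004 -0.0004  0.0007] plate in bed(mm) [-0.38 -0.38  0.66] F bed [ 2.4 -0.3  5.7] gap 0.404 tgt [ 0.558 -0.213  0.092]
```

Emit:
{"api": "drive_tool", "payload": {
  "plan": [
    [-0.0006, 0, 0, 0, 0, 0, -0.4],
    [-0.0005, 0, 0, 0, 0, 0, -0.4],
    [0, 0, 0, 0, 0, 0, -0.4]
  ]
}}

```text
t: 15.05
tcp_pos: [0.5568, -0.2134, 0.0923]
tool_rot: [0.958, -0.067, 0.277, 0.019]
force: [0.4, 0.3, 7.8]
finger_gap: 0.401
gripper_force: 41.2
```

Run:
```python
from place import *
rep((.000,0,.0))
w=snap("wrist","w13");g=cv2.cvtColor(w["image"],cv2.COLOR_RGB2HSV)
print([g[402:416,u,2].tolist() for u in(290,345)])
```

```text
t 15.05 turn [ 0.   -0.26 -0.01] after turn, shift in new tool axes [ 0.0006 -0.0004  0.0007] plate in bed(mm) [-0.54 -0.4   0.66] F bed [4.4 0.4 6.4] gap 0.401 tgt [ 0.558 -0.213  0.092]
[[144, 146, 144, 145, 146, 149, 112, 107, 122, 123, 124, 124, 120, 119], [140, 140, 140, 140, 141, 145, 112, 117, 132, 133, 133, 133, 134, 134]]
```

Emit:
{"api": "drive_tool", "payload": {
  "plan": [
    [0, 0, 0, 0, 0, 0, -0.4],
    [0, 0, 0, 0, 0, 0, -0.1],
    [0, 0, 0, 0, 0, 0, 0.1],
    [0, 0, 0, 0, 0, 0, 0.3],
    [0, 0, 0, 0, 0, 0, 0.3],
    [0, 0, 0, 0, 0, 0, 0.3]
  ],
  "newtons": 20
}}

```text
t: 15.7
tcp_pos: [0.5546, -0.2128, 0.0902]
tool_rot: [0.959, -0.067, 0.274, 0.019]
force: [1.1, 0.0, -0.0]
finger_gap: 0.652
gripper_force: 0.0
```

Emit:
{"api": "drive_tool", "payload": {
  "plan": [
    [0, 0, -0.005, 0, 0, 0, 0.3],
    [0, 0, -0.01, 0, 0, 0, 0.3],
    [0, 0, -0.02, 0, 0, 0, 0.3],
    [0, 0, -0.03, 0, 0, 0, 0.3],
    [0, 0, -0.03, 0, 0, 0, 0.3],
    [0, 0, 0, 0, 0, 0, 0.3],
    [0, 0, 0, 0, 0, 0, 0.3]
  ]
}}

```text
t: 16.4
tcp_pos: [0.5051, -0.2062, 0.1718]
tool_rot: [0.959, -0.067, 0.275, 0.02]
force: [1.1, 0.6, -0.4]
finger_gap: 0.652
gripper_force: 0.0
```

Run:
```python
from place import *
rep()
w=snap("wrist","w14")
B3=np.c_[bx,by,n]
o=max(blobs(mask(w,"orange"),200),key=cv2.contourArea);oc=cv2.minEnclosingCircle(o)[0]
print("window in bed mm",B3.T@(onplane(w,[oc],O+.008*n,n)[0]-O)*1000,"depth",B3.T@(zpt(w,oc)[0]-O)*1000)
# plate outline: pale low-saturation pixels around window
hs=cv2.cvtColor(w["image"],cv2.COLOR_RGB2HSV)
m=cv2.inRange(hs,(0,0,105),(180,70,255))|mask(w,"orange")
k=np.zeros_like(m)
box=B3@(np.array([[40,20.4,8],[40,-20.4,8],[-36,-20.4,8],[-36,20.4,8]]).T/1000)+O[:,None]
f=240/np.tan(np.radians(float(w["fov_y"]))/2);E=np.linalg.inv(w["extrinsics"]);q=E[:3,:3]@box+E[:3,3:]
uv=np.c_[w["cx"]-f*q[0]/q[2],w["cy"]+f*q[1]/q[2]]
cv2.fillConvexPoly(k,np.int32(uv),255)
c=blobs(m&k,500)[0]
P=(B3.T@(onplane(w,c.reshape(-1,2),O+.008*n,n)-O).T*1000).T
print("plate rect",cv2.minAreaRect(P[:,:2].astype(np.float32)))
v,u=np.nonzero(cv2.erode(cv2.drawContours(np.zeros_like(m),[c],-1,255,-1),np.ones((7,7))))
Z=zpt(w,np.c_[u,v]);nn=np.linalg.svd(Z-Z.mean(0),full_matrices=False)[2][2];print("tilt",np.degrees(np.arccos(abs(nn@n))),"h mm",((Z-O)@n).mean()*1000)
```

```text
t 16.40 turn [ 0.1  -0.03 -0.04] after turn, shift in new tool axes [ 0.0027 -0.0004  0.0658] plate in bed(mm) [-2.71 -0.47 95.84] F bed [ 0.6  0.8 -0.9] gap 0.652 tgt [ 0.542 -0.211  0.117]
window in bed mm [-0.51865779 -0.389383    8.        ] depth [-0.17301349 -0.38835183  9.12420394]
plate rect ((0.0193939208984375, 0.23942947387695312), (40.877986907958984, 71.95610809326172), 89.91313171386719)
tilt 89.8373521532155 h mm 9.019602836746252
```

Run:
```python
from place import *
w=load("w14");B3=np.c_[bx,by,n]
f=240/np.tan(np.radians(float(w["fov_y"]))/2);E=np.linalg.inv(w["extrinsics"])
def px(p):
    q=E[:3,:3]@(B3@(np.array(p).T/1000)+O[:,None])+E[:3,3:];return np.c_[w["cx"]-f*q[0]/q[2],w["cy"]+f*q[1]/q[2]]
c,nn,N,sd=bedplane(w,px([[30,14,8],[30,-14,8],[-30,-14,8],[-30,14,8]]),np.zeros((480,640),np.uint8))
print("tilt deg",np.degrees(np.arccos(nn@n)),"h",(c-O)@n*1000,sd,N)
c2,n2,N2,sd2=bedplane(w,px([[46,38,0],[46,-38,0],[40,-38,0],[40,38,0]]),np.zeros((480,640),np.uint8));print("bed h",(c2-O)@n*1000,N2)
# plate edges along y at x=0 and x=+-12, gradient of value
for x in(-15,15):
    ys=np.arange(-28,28,1.);P=px([[x,y,8] for y in ys]).round().astype(int)
    print(x,[(int(y),int(w["image"][b,a].mean())) for y,(a,b) in zip(ys,P) if abs(abs(y)-18)<4])
```

```text
tilt deg 0.062385537063109765 h 8.213003705023393 0.0006384937675122342 3555
bed h 0.011204376964779605 489
-15 [(-21, 96), (-20, 97), (-19, 84), (-18, 162), (-17, 173), (-16, 171), (-15, 172), (15, 173), (16, 173), (17, 170), (18, 117), (19, 95), (20, 98), (21, 97)]
15 [(-21, 98), (-20, 99), (-19, 95), (-18, 166), (-17, 173), (-16, 173), (-15, 172), (15, 172), (16, 174), (17, 168), (18, 108), (19, 97), (20, 99), (21, 99)]
```

The plate is flat (0.06° off), straight, 8.2 mm top height over the bed, and about 0.5 mm from home. The hand is clear, so I'm handing in.

```bash
python3 -c "
from station import manip
print(manip.sign_off())"
```

```text
the job is handed in; nothing more can be done
None
```

The plate was squared in the jig's corner, lifted and set into the cradle pocket still held. It was then released flat, about 0.5 mm from home by my measurement, and the job is handed in; the sign-off returned no verdict.

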